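# Find the rocking bore cap and push it home

## Task

One of the four grey caps on the green castings is not fully home: press on the caps near their edges with a fingertip, without forcing them, until you find the one that rocks, then push that cap down in the middle until it is fully home and level. Finish while still holding it down with the fingertip, touching no other cap and none of the loose things; do not lift any cap, and leave the measuring things and the mug where they stand.

Things in the scene. Friction and masses are not known exactly. Their poses are not given: they have to be found in the camera images.
- cap_a: one of four identical grey push-on caps, each on a green casting fixed in the plate: round, 80 mm across, flat top, skirt that hides its seat. Origin: centre of the flat top; z points up out of the cap. Tops stand 96 to 111 mm above the table: casting heights differ by up to 8 mm, so height does not tell which cap is loose
- cap_b: identical to cap_a. Three of the four caps are home and solid under the finger anywhere; the loose one (any of the four) stands 5 mm too high on its seat, yet lies level until touched. No cap can turn or shift sideways
- cap_c: identical to cap_a. The loose cap, pressed off centre, tips under 2 to 3 N (about 0.15 rad when pressed 24 mm from the centre with 4 N, the pressed side sinking 2 to 4 mm, then firm) and springs back level when released
- cap_d: identical to cap_a. The loose cap, pressed in the middle with more than about 8 N (12 to 20 N is ample), slides down 5 mm, stops solid and stays there; pressed at its edge it only tips
- plate: aluminium fixture plate, 250 x 470 x 20 mm, fixed on the table; the four castings stand in it in a zigzag, about 150 mm apart. Origin: centre of its underside
- ring_gauge: steel ring, 42 mm across, 14 mm high, loose on the plate. Origin: centre of its underside
- bolt: hex bolt standing on its head, 22 mm across, 39 mm high, loose on the plate. Origin: centre of its underside
- gauge_block: steel block 35 x 12 x 30 mm high, loose on the plate. Origin: centre of its underside
- stylus_holder: small probe module 26 mm across, 60 mm high, its stylus upwards, loose on the plate. Origin: centre of its underside
- ref_sphere: grey ball on a black stem, foot 52 mm across, 118 mm high, loose on the table. Origin: centre of its underside
- caliper: caliper lying flat, 210 mm long, 11 mm high, loose on the table. Origin: middle of its beam, underside
- mug: white mug, 80 mm across, 95 mm high, loose on the table. Origin: centre of its underside
Things that resemble listed ones, but are neither listed nor needed, are in the scene too. Leave any pink or purple look-alike of the stylus_holder alone.

How it is judged:
By the outcome, as a careful person would: the job done as asked, in the order asked, and still so for the second after the job is handed in, while the arm keeps its last pose, push and grip.
It also fails if it takes over 48 s, if anything falls off the work surface, if the arm or the gripper's body presses on something with over 40 N, if the wrist force passes 120 N, or if a joint passes its speed limit or range.

## Robot

A 6-joint arm with a two-finger parallel gripper is mounted at the origin on the work surface. World frame = base frame: x ahead of the robot, y to its left, z up, the work surface at z = 0. Lengths are in mm, angles in degrees, forces in N, time in s.
With the tool pointing down it reaches from about 350 to 850 mm from the base axis. Payload 8.1 kg.
Tool frame: the origin (TCP) lies where the fingers leave the gripper's body, on its centre line; the fingertips stand 73 mm ahead of it and the grasp point (between the pads) lies 54 mm ahead of it; z points along the fingers, y is the line along which they close (so a half turn about z gives the same grasp; the last joint's range is limited). The gripper opens to 85 mm and grips with 20 to 120 N. Pads are 22 mm wide; open, the fingers measure 114 mm over their backs; the gripper's body (76 mm by 85 mm) begins 54 mm behind the grasp point. The pads swing forward as they close: fully open they stand 13 mm farther back than shut.
Start: joints at [-4.893, 7.471, 85.268, -0, 87.261, -4.893], TCP at [600.005, 0.022, 303.892] pointing down, gripper open.
Joint ranges: [-169.43, 169.43], [-51.17, 129.36], [1.28, 143.12], [-76.62, 256.62], [0, 156.53], [-152.29, 152.29]. Speed limits (degrees/s): [136.94, 136.94, 159.86, 180, 180, 180].

## Interface

Orientations are given as [roll, pitch, yaw] about the fixed x, y, z axes, in that order (R = Rz(yaw) Ry(pitch) Rx(roll)).
In Python, from bench import sense, optics, r gives the robot as it stands.
- The arm moves only by the tool servo_tool, never from a script. Its argument "plan" is a list that holds one entry, the list of rows, each a list of 5 numbers: the shift along the world's x, y, z in m, then the turn about the world's z in degrees, then the finger opening in m, from 0 to 0.0854. A call has 1 to 10 rows; each row shifts and turns the commanded pose from where the row before left it; what a row does not reach is not made up. A row lasts 1/10 s, in which the tool goes at most 50 mm and 8.59 degrees, less where a joint would pass 70% of its speed; a pose out of reach is approached as far as the arm can. A call is refused whole if a number of a shift passes 0.05 or a number of a turn 8.59, either way. A call with a gripper value outside its range is refused whole. The fingers move at their own pace and stop on an object; "force" is the grip in N (left out, the last holds). Time passes only in rows, so rows that do not move let the fingers close. It gives the time, the measured TCP pose, the force, the opening and the grip force at its end, in the units of the state.
- sense(): the state, without advancing time (a new reading comes with each control period).
- optics.snapshot(name): name is "scene" or "side" or "wrist"; returns a dict with "frame" (400x640x3 uint8, blue, green, red), "fx", "fy", "cx", "cy" (pixels), "dist_coeffs" ([k1, k2, p1, p2, k3] as OpenCV has them; the pictures are not rectified), "cam_to_world" (4x4, takes a point from camera to world coordinates). Camera axes: x right, y down, z forward; pixel columns grow to the right and rows downward; lengths in mm; the calibration is good to about 2 mm. A picture is of the moment at which its call begins. There is no depth.
- r.hand_in(): hands the job in; it is judged then, once.
The state is a dict: "time": time; "joint_pos": joint angles; "qd": joint speeds; "joint_efforts": joint torques, N m; "tool_pos": TCP position; "tcp_rot": TCP orientation; "ft_force": force on the tool from outside, world axes, zero at the start; "wrist_torque": the same for the moment, N m; "finger_gap": finger opening in mm; "grip_force": force on a finger pad.
Only numpy, scipy, OpenCV 4.12 (cv2) and the standard library are available. Lean on these libraries where they do the work, as an engineer would, in place of code of your own. Each camera call takes 0.05 s, during which the arm holds its last target. There are 200 camera calls.

## Working session

There is one attempt and no reset: what is moved stays moved. The work goes in short steps, Python scripts to look and compute and a tool call to move; the robot and the scene stay as the last step left them, time stands still between calls to the robot, and variables do not carry over. Pictures are saved under pics/ and viewed, at most 10 in all, crops included, and the job is handed in when it is done.

Besides the shell and the picture viewer there is one more tool, called after ">>>" as name(argument=value, ...) on one line, values as JSON. servo_tool: Moves the arm, as the interface text tells. Its arguments: {"type":"object","properties":{"plan":{"type":"array"},"force":{"type":"number"}},"required":["plan"]}

```bash
mkdir -p pics; cat > h.py <<'E'
import numpy as np, cv2, json
from bench import sense, optics, r
def snap(cam,name):
    s=optics.snapshot(cam); cv2.imwrite(f'pics/{name}.png',s['frame'])
    np.savez(f'pics/{name}.npz',**{k:np.array(s[k]) for k in s}); return s
def ray(s,u,v,z):
    K=np.array([[s['fx'],0,s['cx']],[0,s['fy'],s['cy']],[0,0,1.]])
    p=cv2.undistortPoints(np.array([[[u,v]]],float),K,np.array(s['dist_coeffs'],float))[0,0]
    T=np.array(s['cam_to_world']); d=T[:3,:3]@np.array([p[0],p[1],1]); o=T[:3,3]
    return o+d*(z-o[2])/d[2]
E
python3 - <<'E'
from h import *
for c in ['scene','side','wrist']:
    s=snap(c,c+'0'); print(c,np.round(s['cam_to_world'],2).tolist(),s['fx'])
print(sense())
E
```

```text
scene [[0.51, 0.58, -0.64, 1595.85], [0.86, -0.35, 0.37, -591.68], [-0.0, -0.74, -0.68, 1170.95], [0.0, 0.0, 0.0, 1.0]] 504.8155129526748
side [[-0.93, -0.22, 0.3, 177.37], [-0.37, 0.54, -0.76, 1009.67], [0.0, -0.81, -0.58, 867.41], [0.0, 0.0, 0.0, 1.0]] 491.0976590037204
wrist [[1.0, 0.0, -0.0, 600.61], [0.0, -0.96, -0.29, 75.07], [-0.0, 0.29, -0.96, 373.1], [0.0, 0.0, 0.0, 1.0]] 287.76216087624107
{'time': 0.15, 'joint_pos': array([-4.89340527e+00,  7.50694207e+00,  8.53165779e+01, -1.53209003e-03,
        8.72618441e+01, -4.89225849e+00]), 'qd': array([-0.01131779, -0.04150866, -0.15045328, -0.11913802,  0.08634219,
       -0.05500684]), 'joint_efforts': array([ 1.01583330e-03, -5.70061326e+01, -5.01160097e+01, -1.39109225e-04,
        9.69119486e-03, -7.10949371e-05]), 'tool_pos': array([5.99669049e+02, 3.92232732e-02, 3.03051205e+02]), 'tcp_rot': array([-1.79914816e+02, -5.75538716e-03,  8.99989233e+01]), 'ft_force': array([ 0.04435091,  0.55443209, -0.29146967]), 'wrist_torque': array([-0.04160196,  0.04107474,  0.04957878]), 'grip_force': 0.0, 'finger_gap': 85.10564174003028}
```

View pics/scene0.png

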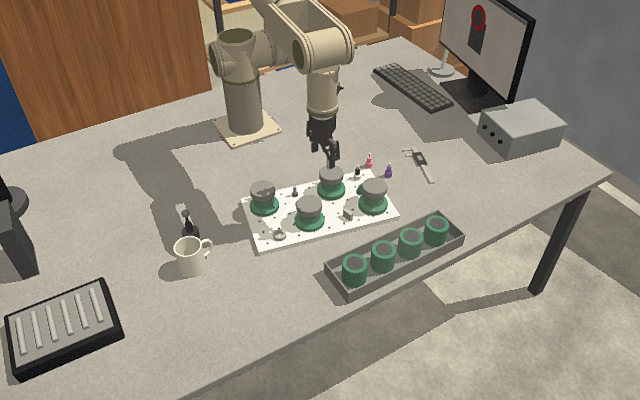

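View pics/side0.png

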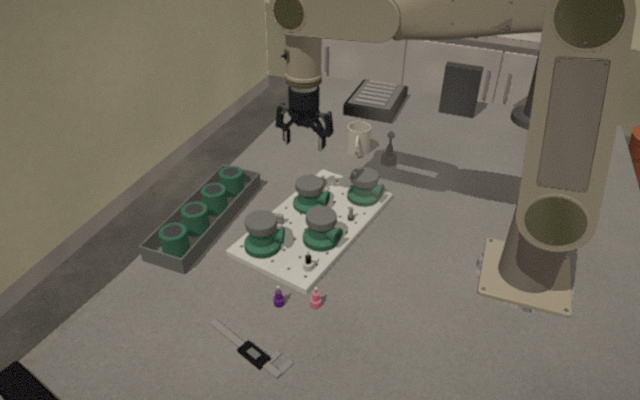

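The scene view shows caps at about (263,190), (309,204), (331,175) and (374,187). The side view shows them at (365,178), (310,186), (321,216) and (262,224). The stylus holder, bolt and other items sit between them. I'll enlarge both.

```bash
python3 - <<'E'
from h import *
a=cv2.imread('pics/scene0.png')[150:260,230:410]; cv2.imwrite('pics/c1.png',cv2.resize(a,None,fx=4.4,fy=4.4,interpolation=cv2.INTER_CUBIC))
a=cv2.imread('pics/side0.png')[155:295,220:400]; cv2.imwrite('pics/c2.png',cv2.resize(a,None,fx=4.2,fy=4.2,interpolation=cv2.INTER_CUBIC))
E
```

```text
(no output)
```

View pics/c1.png

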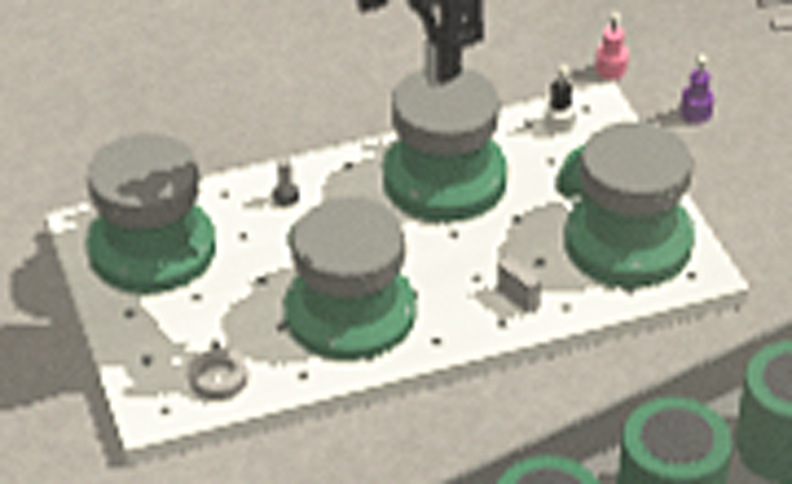

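View pics/c2.png

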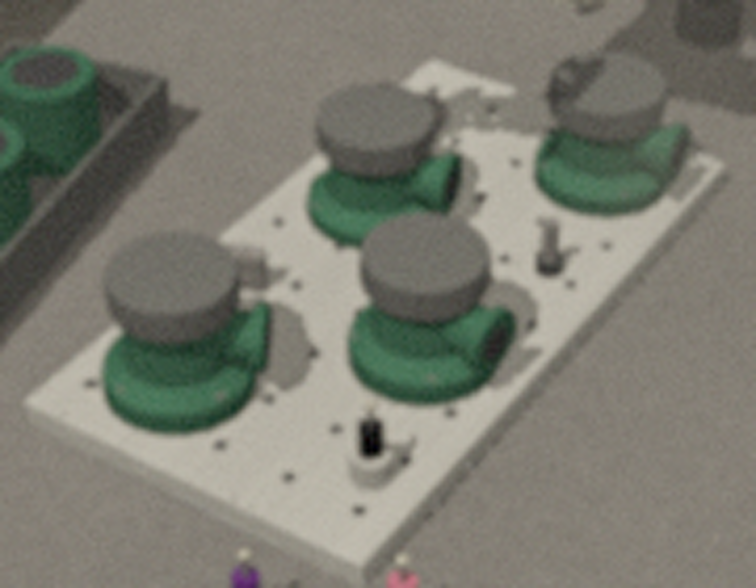

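Caps in the scene crop (top centres): 1 left (143,169), 2 front (347,237), 3 back (445,108), 4 right (636,160). The matching side-crop points are (610,98), (375,124), (425,260) and (172,274). Next I'll triangulate.

```bash
python3 - <<'E'
from h import *
A=np.load('pics/scene0.npz');B=np.load('pics/side0.npz')
def tri(p,q):
    p=(230+p[0]/4.4,150+p[1]/4.4);q=(220+q[0]/4.2,155+q[1]/4.2)
    M=np.zeros((3,3));b=np.zeros(3);L=[]
    for s,(u,v) in((A,p),(B,q)):
        o=s['cam_to_world'][:3,3];d=ray(s,u,v,0)-o;d/=np.linalg.norm(d);P=np.eye(3)-np.outer(d,d);M+=P;b+=P@o;L.append((P,o))
    x=np.linalg.solve(M,b);return np.round(x),[round(float(np.linalg.norm(P@(x-o))),1) for P,o in L]
for n,p,q in [(1,(143,169),(610,98)),(2,(347,237),(375,124)),(3,(445,108),(425,260)),(4,(636,160),(172,274)),('styl tip',(565,70),(372,412)),('bolt top',(284,168),(549,225)),('pink tip',(615,18),(402,560))]:
    print(n,*tri(p,q))
for n,u,v in [('cornL',48,220),('cornF',125,452),('cornR',747,292),('cornB',610,85),('ring',218,375)]: print(n,np.round(ray(A,230+u/4.4,150+v/4.4,20)))
s=snap('wrist','w1')
E
```

```text
1 [ 467. -141.   91.] [2.0, 2.0]
2 [604. -49.  91.] [0.8, 0.8]
3 [521.  81.  93.] [1.1, 1.1]
4 [651. 162. 103.] [1.2, 1.2]
styl tip [508. 198.  72.] [1.4, 1.4]
bolt top [477. -34.  52.] [1.1, 1.1]
pink tip [456. 283.  54.] [1.3, 1.3]
cornL [ 406. -200.   20.]
cornF [ 645. -249.   20.]
cornR [739. 208.  20.]
cornB [493. 257.  20.]
ring [ 614. -162.   20.]
```

View pics/wrist0.png

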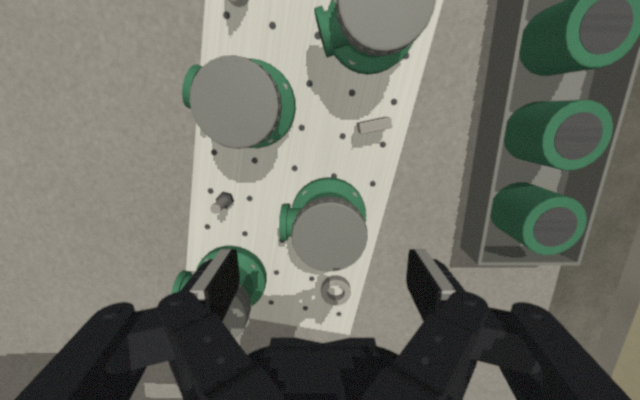

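The wrist view shows cap 2's top centred at (328,236), cap 3's at (236,101) and cap 4's at about (383,8). Gripper tips are clear above the plate, and I'll use this to refine cap positions.

```bash
python3 - <<'E'
from h import *
s=np.load('pics/wrist0.npz')
for z in (93,100):
  for n,u,v in [(2,328,236),('2L',290,236),('2R',367,236),(3,236,101),('3L',190,101),('3R',280,101),(4,383,8)]: print(z,n,np.round(ray(s,u,v,z)))
E
```

```text
93 2 [606. -53.  93.]
93 2L [566. -53.  93.]
93 2R [647. -53.  93.]
93 3 [520.  83.  93.]
93 3L [478.  83.  93.]
93 3R [561.  83.  93.]
93 4 [652. 158.  93.]
100 2 [606. -49. 100.]
100 2L [567. -49. 100.]
100 2R [646. -49. 100.]
100 3 [522.  83. 100.]
100 3L [481.  83. 100.]
100 3R [562.  83. 100.]
100 4 [650. 156. 100.]
```

>>> servo_tool(plan=[[[0.0,-0.03,-0.02,0,0],[0.02,-0.02,-0.02,0,0],[0.01,0,-0.02,0,0],[0,0,-0.02,0,0],[0,0,0,0,0],[0,0,0,0,0],[0,0,0,0,0],[0,0,0,0,0]]])

```text
time: 1.0
tool_pos: [630.7, -49.9, 225.7]
tcp_rot: [179.8, 0.0, 90.0]
ft_force: [0.0, -0.6, 0.8]
finger_gap: 0.0
grip_force: 0.0
```

>>> servo_tool(plan=[[[0,0,-0.02,0,0],[0,0,-0.02,0,0],[0,0,0,0,0],[0,0,0,0,0]]])

```text
time: 1.4
tool_pos: [630.1, -49.9, 184.6]
tcp_rot: [180.0, 0.0, 90.0]
ft_force: [1.1, -0.0, 0.8]
finger_gap: -0.1
grip_force: 0.0
```

>>> servo_tool(plan=[[[0,0,-0.002,0,0],[0,0,0,0,0],[0,0,0,0,0]]])

```text
time: 1.7
tool_pos: [630.4, -50.0, 182.9]
tcp_rot: [179.9, 0.0, 90.0]
ft_force: [-0.4, 0.4, 0.0]
finger_gap: 0.3
grip_force: 0.0
```

>>> servo_tool(plan=[[[0,0,-0.002,0,0],[0,0,0,0,0]]])

```text
time: 1.9
tool_pos: [629.9, -50.0, 179.8]
tcp_rot: [-180.0, -0.0, 90.0]
ft_force: [-0.1, -0.1, 0.0]
finger_gap: 0.1
grip_force: 0.0
```

>>> servo_tool(plan=[[[0,0,-0.002,0,0],[0,0,0,0,0]]])

```text
time: 2.1
tool_pos: [629.8, -49.9, 177.4]
tcp_rot: [-180.0, -0.0, 90.0]
ft_force: [0.2, 0.6, 0.2]
finger_gap: 0.1
grip_force: 0.0
```

>>> servo_tool(plan=[[[0,0,-0.002,0,0],[0,0,0,0,0]]])

```text
time: 2.3
tool_pos: [629.8, -49.9, 175.4]
tcp_rot: [-180.0, -0.0, 90.0]
ft_force: [-0.0, -0.3, -0.5]
finger_gap: 0.3
grip_force: 0.0
```

>>> servo_tool(plan=[[[0,0,-0.001,0,0],[0,0,0,0,0]]])

```text
time: 2.5
tool_pos: [630.0, -50.0, 174.7]
tcp_rot: [-180.0, -0.0, 90.0]
ft_force: [-0.2, 0.8, 0.2]
finger_gap: -0.1
grip_force: 0.0
```

>>> servo_tool(plan=[[[0,0,-0.001,0,0],[0,0,0,0,0]]])

```text
time: 2.7
tool_pos: [630.0, -49.9, 173.8]
tcp_rot: [-180.0, -0.0, 90.0]
ft_force: [0.1, 0.1, -0.3]
finger_gap: -0.0
grip_force: 0.0
```

>>> servo_tool(plan=[[[0,0,-0.001,0,0],[0,0,0,0,0]]])

```text
time: 2.9
tool_pos: [629.9, -50.0, 172.7]
tcp_rot: [-180.0, -0.0, 90.0]
ft_force: [0.9, -0.1, 0.3]
finger_gap: -0.0
grip_force: 0.0
```

>>> servo_tool(plan=[[[0,0,-0.001,0,0],[0,0,0,0,0]]])

```text
time: 3.1
tool_pos: [630.1, -50.0, 172.0]
tcp_rot: [180.0, 0.0, 90.0]
ft_force: [-0.1, -0.5, 0.4]
finger_gap: -0.0
grip_force: 0.3
```

>>> servo_tool(plan=[[[0,0,-0.001,0,0],[0,0,0,0,0]]])

```text
time: 3.3
tool_pos: [630.2, -50.0, 171.8]
tcp_rot: [180.0, 0.0, 90.0]
ft_force: [-2.3, 0.2, 4.9]
finger_gap: 0.0
grip_force: 2.9
```

>>> servo_tool(plan=[[[0,0,-0.0002,0,0],[0,0,0,0,0],[0,0,0,0,0]]])

```text
time: 3.6
tool_pos: [630.2, -50.0, 171.7]
tcp_rot: [180.0, 0.0, 90.0]
ft_force: [-2.4, 0.7, 7.0]
finger_gap: -0.1
grip_force: 3.4
```

Cap 2 is solid: 7 N with no sinking. Next is cap 3.

>>> servo_tool(plan=[[[0,0,0.03,0,0],[-0.02,0.03,0.01,0,0],[-0.022,0.035,0,0,0],[-0.022,0.035,0,0,0],[-0.02,0.033,0,0,0],[0,0,-0.01,0,0],[0,0,-0.01,0,0],[0,0,-0.01,0,0],[0,0,0,0,0]]])

```text
time: 4.5
tool_pos: [545.2, 82.0, 178.2]
tcp_rot: [-179.8, 0.0, 89.9]
ft_force: [1.0, -0.8, -0.5]
finger_gap: 0.1
grip_force: 0.0
```

>>> servo_tool(plan=[[[0,0,-0.002,0,0],[0,0,0,0,0]]])

```text
time: 4.7
tool_pos: [546.3, 82.4, 178.5]
tcp_rot: [-180.0, 0.0, 89.9]
ft_force: [-1.0, -0.1, -0.1]
finger_gap: -0.1
grip_force: 0.0
```

>>> servo_tool(plan=[[[0,0,-0.001,0,0],[0,0,0,0,0]]])

```text
time: 4.9
tool_pos: [546.3, 82.8, 177.9]
tcp_rot: [180.0, -0.0, 90.0]
ft_force: [0.1, -0.6, 0.6]
finger_gap: 0.0
grip_force: 0.0
```

>>> servo_tool(plan=[[[0,0,-0.001,0,0],[0,0,0,0,0]]])

```text
time: 5.1
tool_pos: [546.3, 83.0, 177.0]
tcp_rot: [180.0, 0.0, 90.0]
ft_force: [-0.5, 0.0, 1.0]
finger_gap: -0.1
grip_force: 0.4
```

>>> servo_tool(plan=[[[0,0,-0.001,0,0],[0,0,0,0,0]]])

```text
time: 5.3
tool_pos: [546.4, 83.0, 176.7]
tcp_rot: [179.9, 0.0, 90.0]
ft_force: [-2.1, -0.3, 6.4]
finger_gap: -0.3
grip_force: 3.3
```

>>> servo_tool(plan=[[[0,0,-0.001,0,0],[0,0,0,0,0]]])

```text
time: 5.5
tool_pos: [546.5, 83.0, 176.5]
tcp_rot: [179.9, 0.0, 90.0]
ft_force: [-4.8, -1.7, 13.1]
finger_gap: -0.3
grip_force: 6.3
```

Cap 3 is solid: 13 N with no sinking. Next is cap 4.

>>> servo_tool(plan=[[[0,0,0.035,0,0],[0.03,0.02,0.005,0,0],[0.034,0.02,0,0,0],[0.034,0.02,0,0,0],[0.03,0.016,0,0,0],[0,0,-0.015,0,0],[0,0,-0.01,0,0],[0,0,0,0,0],[0,0,0,0,0]]])

```text
time: 6.4
tool_pos: [672.9, 158.5, 189.1]
tcp_rot: [-179.9, 0.0, 90.0]
ft_force: [-0.5, -0.3, 0.9]
finger_gap: 0.2
grip_force: 0.0
```

>>> servo_tool(plan=[[[0,0,-0.001,0,0],[0,0,0,0,0]]])

```text
time: 6.6
tool_pos: [674.1, 158.7, 189.8]
tcp_rot: [179.9, -0.0, 90.0]
ft_force: [-0.3, -0.7, -0.6]
finger_gap: 0.2
grip_force: 0.0
```

>>> servo_tool(plan=[[[0,0,-0.002,0,0],[0,0,0,0,0]]])

```text
time: 6.8
tool_pos: [674.0, 158.9, 186.9]
tcp_rot: [180.0, -0.0, 90.0]
ft_force: [-0.4, -0.4, -0.5]
finger_gap: 0.1
grip_force: 0.0
```

>>> servo_tool(plan=[[[0,0,-0.001,0,0],[0,0,0,0,0]]])

```text
time: 7.0
tool_pos: [673.9, 159.0, 185.5]
tcp_rot: [-180.0, -0.0, 90.0]
ft_force: [0.9, 0.4, -0.0]
finger_gap: 0.0
grip_force: 0.0
```

>>> servo_tool(plan=[[[0,0,-0.001,0,0],[0,0,0,0,0]]])

```text
time: 7.2
tool_pos: [673.9, 159.0, 184.5]
tcp_rot: [-180.0, 0.0, 90.0]
ft_force: [0.1, 0.1, -0.6]
finger_gap: 0.1
grip_force: 0.0
```

>>> servo_tool(plan=[[[0,0,-0.001,0,0],[0,0,0,0,0]]])

```text
time: 7.4
tool_pos: [673.9, 159.0, 183.5]
tcp_rot: [-180.0, 0.0, 90.0]
ft_force: [0.6, 0.2, -0.8]
finger_gap: 0.2
grip_force: 0.0
```

>>> servo_tool(plan=[[[0,0,-0.001,0,0],[0,0,0,0,0]]])

```text
time: 7.6
tool_pos: [673.9, 159.0, 182.5]
tcp_rot: [-180.0, 0.0, 90.0]
ft_force: [0.8, 0.5, -0.4]
finger_gap: 0.1
grip_force: 0.0
```

>>> servo_tool(plan=[[[0,0,-0.001,0,0],[0,0,0,0,0]]])

```text
time: 7.8
tool_pos: [674.0, 159.0, 181.6]
tcp_rot: [180.0, -0.0, 90.0]
ft_force: [0.9, -0.2, 0.6]
finger_gap: -0.1
grip_force: 0.3
```

>>> servo_tool(plan=[[[0,0,-0.001,0,0],[0,0,0,0,0]]])

```text
time: 8.0
tool_pos: [674.1, 159.1, 180.8]
tcp_rot: [180.0, -0.0, 90.0]
ft_force: [-0.1, -0.1, 2.0]
finger_gap: -0.0
grip_force: 0.9
```

>>> servo_tool(plan=[[[0,0,-0.001,0,0],[0,0,0,0,0]]])

```text
time: 8.2
tool_pos: [674.0, 159.1, 179.9]
tcp_rot: [180.0, -0.0, 90.0]
ft_force: [-0.7, -0.1, 3.5]
finger_gap: 0.0
grip_force: 1.4
```

>>> servo_tool(plan=[[[0,0,-0.0005,0,0],[0,0,0,0,0]]])

```text
time: 8.4
tool_pos: [674.0, 159.0, 179.3]
tcp_rot: [180.0, -0.0, 90.0]
ft_force: [-1.4, -0.3, 3.3]
finger_gap: -0.1
grip_force: 1.7
```

Cap 4 rocks: it sank more than 2.3 mm under about 3.3 N. I'll lift off, go above the centre and take one close look.

>>> servo_tool(plan=[[[0,0,0.02,0,0],[0,0,0.02,0,0],[-0.023,0,0,0,0],[0,0,0,0,0],[0,0,0,0,0]]])

```text
time: 8.9
tool_pos: [650.8, 159.0, 218.7]
tcp_rot: [-180.0, 0.0, 90.0]
ft_force: [-0.6, 0.1, -0.5]
finger_gap: 0.3
grip_force: 0.0
```

```bash
python3 - <<'E'
from h import *
s=snap('wrist','w2'); x=sense(); print(np.round(x['tool_pos'],1))
E
```

```text
[651.1 158.9 218.6]
```

View pics/w2.png

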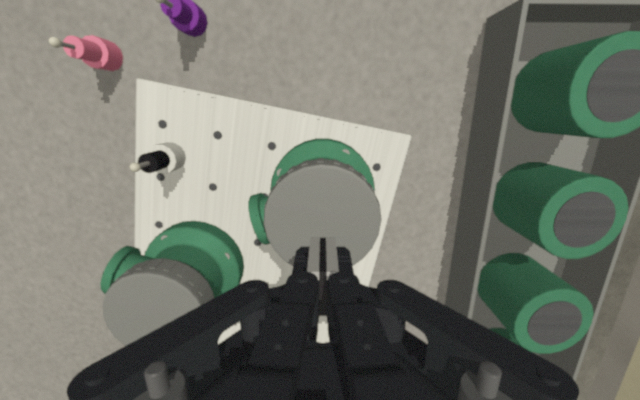

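Cap 4's top spans columns 265–382 and rows about 165–270, so its centre is near (323,217).

```bash
python3 - <<'E'
from h import *
s=np.load('pics/w2.npz')
for u,v in [(265,217),(382,217),(323,165),(323,270)]: print(np.round(ray(s,u,v,108.6),1))
E
```

```text
[613.2 165.7 108.6]
[691.5 165.7 108.6]
[652.  200.8 108.6]
[652.  125.5 108.6]
```

>>> servo_tool(plan=[[[0.001,0.003,-0.015,0,0],[0,0,-0.015,0,0],[0,0,-0.005,0,0],[0,0,0,0,0],[0,0,-0.001,0,0],[0,0,-0.001,0,0],[0,0,0,0,0]]])

```text
time: 9.65
tool_pos: [652.1, 162.0, 182.4]
tcp_rot: [180.0, -0.0, 90.0]
ft_force: [-0.3, -0.2, -0.1]
finger_gap: 0.1
grip_force: 0.0
```

>>> servo_tool(plan=[[[0,0,-0.001,0,0],[0,0,0,0,0]]])

```text
time: 9.85
tool_pos: [652.0, 162.0, 181.3]
tcp_rot: [180.0, -0.0, 90.0]
ft_force: [0.3, -0.0, 0.0]
finger_gap: -0.3
grip_force: 0.0
```

>>> servo_tool(plan=[[[0,0,-0.001,0,0],[0,0,0,0,0]]])

```text
time: 10.05
tool_pos: [652.1, 162.1, 180.5]
tcp_rot: [180.0, -0.0, 90.0]
ft_force: [0.2, 0.0, 0.2]
finger_gap: -0.0
grip_force: 0.3
```

>>> servo_tool(plan=[[[0,0,-0.001,0,0],[0,0,0,0,0]]])

```text
time: 10.25
tool_pos: [652.2, 162.0, 180.0]
tcp_rot: [180.0, -0.0, 90.0]
ft_force: [-2.5, -0.3, 4.9]
finger_gap: -0.3
grip_force: 2.6
```

>>> servo_tool(plan=[[[0,0,-0.001,0,0],[0,0,0,0,0]]])

```text
time: 10.45
tool_pos: [652.2, 162.1, 179.3]
tcp_rot: [180.0, -0.0, 90.0]
ft_force: [-2.7, -0.4, 6.0]
finger_gap: -0.2
grip_force: 3.1
```

>>> servo_tool(plan=[[[0,0,-0.001,0,0],[0,0,0,0,0]]])

```text
time: 10.65
tool_pos: [652.2, 162.0, 178.3]
tcp_rot: [180.0, -0.0, 90.0]
ft_force: [-2.6, 0.0, 6.2]
finger_gap: 0.4
grip_force: 3.2
```

>>> servo_tool(plan=[[[0,0,-0.001,0,0],[0,0,0,0,0]]])

```text
time: 10.85
tool_pos: [652.2, 162.1, 177.3]
tcp_rot: [180.0, -0.0, 90.0]
ft_force: [-2.6, -0.5, 6.5]
finger_gap: 0.0
grip_force: 3.3
```

>>> servo_tool(plan=[[[0,0,-0.001,0,0],[0,0,0,0,0]]])

```text
time: 11.05
tool_pos: [652.2, 162.1, 176.9]
tcp_rot: [179.9, -0.0, 90.0]
ft_force: [-5.6, -0.8, 10.6]
finger_gap: 0.1
grip_force: 5.1
```

>>> servo_tool(plan=[[[0,0,-0.001,0,0],[0,0,0,0,0]]])

```text
time: 11.25
tool_pos: [652.3, 162.0, 176.8]
tcp_rot: [179.9, -0.0, 90.0]
ft_force: [-8.1, -1.9, 14.9]
finger_gap: -0.3
grip_force: 7.7
```

>>> servo_tool(plan=[[[0,0,-0.0005,0,0],[0,0,0,0,0],[0,0,0,0,0]]])

```text
time: 11.55
tool_pos: [652.3, 162.1, 176.7]
tcp_rot: [179.9, -0.0, 90.0]
ft_force: [-9.9, -1.8, 17.6]
finger_gap: 0.0
grip_force: 9.0
```

```bash
python3 - <<'E'
from h import *
a=snap('side','s3')['frame']; b=snap('wrist','w3')['frame']
p=cv2.resize(a[195:270,215:305],(780,650)) [:590]
q=cv2.resize(b[100:300,200:440],(480,400),interpolation=cv2.INTER_CUBIC)
o=cv2.imread('pics/side0.png')
m=np.hstack([cv2.resize(i[195:270,215:305],(390,325),interpolation=cv2.INTER_CUBIC) for i in (o,a)])
m=np.vstack([m,np.zeros((270,780,3),np.uint8)]); m[325:,:324]=cv2.resize(b[100:300,200:440],(324,270))
cv2.imwrite('pics/m3.png',m)
E
```

```text
(no output)
```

View pics/m3.png

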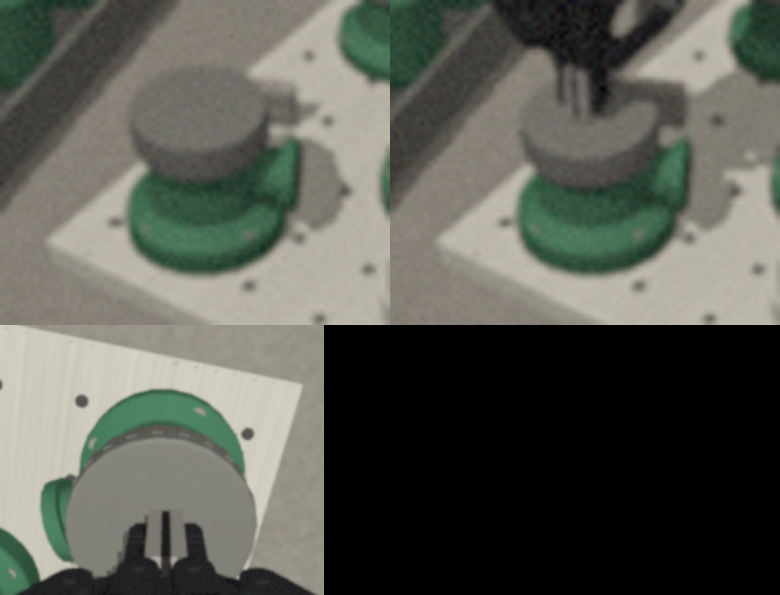

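The cap has visibly dropped on its seat and is firm at 17.6 N. To be sure it's home and level, I'll probe both edges lightly and then press the middle again.

>>> servo_tool(plan=[[[0,0,0.01,0,0],[0,0,0,0,0],[0.023,0,0,0,0],[0,0,0,0,0],[0,0,-0.005,0,0],[0,0,0,0,0],[0,0,0,0,0]]])

```text
time: 12.35
tool_pos: [674.3, 162.1, 178.0]
tcp_rot: [-179.9, 0.0, 90.0]
ft_force: [-0.1, -0.0, 0.1]
finger_gap: -0.0
grip_force: 0.0
```

>>> servo_tool(plan=[[[0,0,-0.001,0,0],[0,0,0,0,0]]])

```text
time: 12.55
tool_pos: [674.8, 162.1, 177.7]
tcp_rot: [-180.0, -0.0, 90.0]
ft_force: [0.5, -0.4, 0.7]
finger_gap: 0.1
grip_force: 0.0
```

>>> servo_tool(plan=[[[0,0,-0.001,0,0],[0,0,0,0,0]]])

```text
time: 12.75
tool_pos: [675.1, 162.1, 177.0]
tcp_rot: [180.0, -0.0, 90.0]
ft_force: [-0.6, -0.2, 1.4]
finger_gap: 0.2
grip_force: 0.7
```

>>> servo_tool(plan=[[[0,0,-0.0005,0,0],[0,0,0,0,0]]])

```text
time: 12.95
tool_pos: [675.1, 162.1, 176.9]
tcp_rot: [180.0, -0.0, 90.0]
ft_force: [-2.1, 0.3, 4.6]
finger_gap: -0.2
grip_force: 2.4
```

The edge is firm at 4.6 N, at the same height as the middle (176.9) and about 5 mm below its first-contact height. Back to the middle to hold it down.

>>> servo_tool(plan=[[[0,0,0.006,0,0],[0,0,0,0,0],[-0.023,0,0,0,0],[0,0,0,0,0],[0,0,0,0,0],[0,0,-0.004,0,0],[0,0,-0.001,0,0],[0,0,-0.001,0,0],[0,0,0,0,0]]])

```text
time: 13.85
tool_pos: [652.5, 162.0, 177.0]
tcp_rot: [180.0, -0.0, 90.0]
ft_force: [-3.1, -1.1, 5.5]
finger_gap: -0.2
grip_force: 2.6
```

>>> servo_tool(plan=[[[0,0,-0.001,0,0],[0,0,-0.001,0,0],[0,0,0,0,0],[0,0,0,0,0]]])

```text
time: 14.25
tool_pos: [652.6, 162.0, 176.8]
tcp_rot: [179.9, -0.0, 90.0]
ft_force: [-9.3, -2.4, 16.1]
finger_gap: 0.1
grip_force: 7.8
```

The cap is solid at 176.8 and held with about 16 N, so I'm handing in.

```bash
python3 -c "
from bench import r
print(r.hand_in())"
```

```text
the job is handed in; nothing more can be done
None
```

The loose cap was the one at about (652, 162) mm: it rocked under about 3 N, so I pushed it down in the middle until it stopped solid. I handed the job in at 14.3 s, still holding it down with about 16 N. A light press on its +x edge then felt firm and level with the middle; I didn't probe its other edges. I didn't press the fourth cap, since the loose one was already found.

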